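Load the spring-fed sticker-roll magazine and lock it

TASK

Load the two small sticker rolls, one on top of the other, onto the spring follower of the roll magazine. Then use the T-shaped keeper to push the stack down against the spring and turn it a quarter turn counterclockwise (seen from above), so that its two ends are caught under the magazine's hooks and it stays locked there when you let go. Leave the larger roll and the other things on the bench where they are.

Things in the scene. Friction and masses are not known exactly. Their poses are not given: they have to be found in the camera images.
- magazine: Spring-fed roll magazine, bolted down, 108 mm high, base 112 (x) x 84 (y) x 8 mm. Origin: underside of the base on the bore axis; z up. Curved guides stand only at its +x and -x sides (45 degrees either side of its x axis, outer radius 41 mm); its +y and -y sides are open, so that fingers fit beside a roll there. Bore 57 mm; lower guides end at height 74 mm.
- mouth (a point): Centre of the magazine's mouth, 102 mm above its origin, level with the lips' tops; a flared lead-in goes on to 108 mm, 64 mm wide at its top. The keeper's bar passes down between the hooks when it lies within 15 degrees of the magazine's y axis; it is then turned counterclockwise (from above) until it lies along the x axis. It cannot turn in the other way.
- pocket (a point): Underside of the lip of the +x hook, 94 mm above the magazine's origin, 35 mm from the axis; the -x hook is the same turned by 180 degrees. Seen from above, the hook's clockwise edge is open, the other has a stop post. At the open edge a lug hangs 6 mm below the lip (to 88 mm): the bar's top must pass below it, then rises behind it into the pocket (play 5 degrees either way).
- follower (a joint): Travel of the round white follower plate (44 mm across) down the bore, m: 0 = top, where it rests when nothing presses; 0.045 = bottom. Spring: 2 N at the top plus 200 N per m, so about 10 N at 0.040. Both rolls in and keeper locked: about 0.032; the bar passes the lugs at 0.038 and more.
- follower_top (a point): Centre of the follower's upper face; 62 mm above the magazine's origin when the follower is at the top.
- roll_1_c (a point): Centre of a small sticker roll: solid upright cylinder 53 mm across, 28 mm high, 60 g, lying flat; z up. Either small roll may go in first.
- roll_2_c (a point): Centre of the other small sticker roll, the same in size.
- keeper: T-shaped steel keeper, about 120 g, standing upright on the bench. Origin: centre of its underside; z up; x along the bar. Bar 84 (x) x 18 (y) x 8 (z) mm with a round boss 40 mm across of the same thickness in its middle.
- keeper_c (a point): Centre of the keeper, half-way up, 26 mm above its underside. The upright grip tab, 30 mm along the bar's x and 12 mm thick across (y), reaches from the bar's top (8 mm above the underside) to 52 mm above the underside: pinch it across y near its top, so that the fingertips stay 10 mm or more above the bar and clear the hooks.
- big_roll_c (a point): Centre of the larger sticker roll, 63 mm across, 28 mm high; it does not fit the magazine. Leave alone.
- tape_c (a point): Centre of a roll of packing tape, 92 mm across, 48 mm high. Leave alone.
- loquat_a_c (a point): Centre of a loquat fruit 66 (its x) x 41 x 39 mm. Leave alone.
- loquat_b_c (a point): Centre of a loquat fruit 64 (its x) x 39 x 36 mm, behind the magazine. Leave alone.
- cards_c (a point): Centre of a banded stack of cards 65 x 90 (its y) x 21 mm. Leave alone.
- pen_c (a point): Centre of a pen 145 mm long (its y), 11 mm wide, 9 mm high. Leave alone.
- tray_corner (a point): Near right top corner of the black fruit tray on its stand at the back (fixed): tray and stand fill everything farther in x and to the left (+y) of this corner, up to 125 mm high; keep the gripper's body clear of them.
- packs: Stack of shallow fruit packs 194 (x) x 179 (y) x 49 mm, at the right front of the bench, fixed. Origin: centre of the underside.
Mind the look-alikes: they are no part of the job. Leave any blue or grey look-alike of the part that bears roll_2_c alone.

How it is judged:
By the outcome, as a careful person would: the job done as asked, in the order asked, and still so for the second after the job is handed in, with the robot touching nothing.
It also fails if it takes over 72 s, if anything falls off the work surface, if the arm or the gripper's body presses on something with over 40 N, if the wrist force passes 120 N, or if a joint passes its speed limit or range.

ROBOT

A 6-joint arm with a two-finger parallel gripper is mounted at the origin on a cart in front of the work surface, level with it; the furniture and walls round the work are solid. World frame = base frame: x ahead of the robot, y to its left, z up, the work surface at z = 0. Lengths are in m, angles in rad, forces in N, time in s.
With the tool pointing down it reaches from about 0.4 to 0.825 m from the base axis. Payload 7 kg.
Tool frame: the origin (TCP) lies midway between the tips of the shut fingers; the grasp point (between the pads) lies arm.hold_point_z behind it (arm.hold_point_z is the distance from the TCP to the grasp point, in m); z points along the fingers, y is the line along which they close (so a half turn about z gives the same grasp; the last joint's range is limited). The gripper opens to 88 mm and grips with 3 to 60 N. Pads are 19 mm wide; open, the fingers measure 130 mm over their backs; the gripper's body (78 mm by 193 mm) begins 47 mm behind the grasp point.
Start: joints at [-0.891, 0.359, 0.012, 0, -1.224, -0.288], TCP at [0.258, -0.624, 0.227] pointing down, gripper open.
Joint ranges: [-3.07, 3.07], [-1.43, 2.12], [-1.02, 1.25], [-3.03, 1.67], [-3.05, -0], [-3.03, 3.03]. Speed limits (rad/s): [2.39, 2.39, 3.01, 3.14, 3.14, 3.14].

INTERFACE

Orientations are given as [roll, pitch, yaw] about the fixed x, y, z axes, in that order (R = Rz(yaw) Ry(pitch) Rx(roll)).
In Python, from station import arm gives the robot as it stands.
- The arm moves only by the shell command python3 -m crank 'ROWS' [OPENING] [FORCE]. ROWS is JSON, a list that holds one entry, the list of rows, each a list of 4 numbers: the shift along the tool's x, y, z in units of 25 mm (1.0 is 25 mm), then the turn about the tool's z in units of 5 degrees (1.0 is 5 degrees). A call has 1 to 12 rows; each row is the pose to reach, as a shift and turn from the pose commanded when the call began, along the tool's axes at that moment; what a row does not reach only later rows make up. A row lasts 1/8 s, in which the tool goes at most 62.5 mm and 10.7 degrees, less where a joint would pass 70% of its speed; a pose out of reach is approached as far as the arm can. A call with a gripper value outside its range is refused whole. OPENING is the closure, from 0 (fully open) to 1 (shut), set as the call begins (- or left out, the last holds). The fingers move at their own pace and stop on an object; FORCE is the grip in N (left out, the last holds). Time passes only in rows, so rows that repeat a pose let the fingers close. It gives the time, the measured TCP pose, the force, the opening and the grip force at its end, in the units of the state.
- arm.get_state(): the state, without advancing time (a new reading comes with each control period).
- arm.grab_frame(name): name is "scene" or "top"; returns (picture, depth): 480x640x3 uint8, red, green, blue; 480x640 float32, m along the optical axis (not along the pixel's ray), 0 where there is no reading.
- arm.get_calibration(name): a dict with "mtx" (3x3 intrinsics, pixels), "k1" (the pictures are not rectified: a ray, as slopes to the right and down, at radius r is drawn at 1 + k1 r^2 times it, then the intrinsics apply), "R" (3x3) and "t" (3): a world point X has camera coordinates R X + t. Camera axes: x right, y down, z forward; pixel columns grow to the right and rows downward; lengths in m; the calibration is good to about 2 mm. A picture is of the moment at which its call begins. get_calibration takes no time and is no camera call.
- arm.job_done(): hands the job in; it is judged then, once.
Trained networks look in the newest picture that a camera, given by its name, has taken for a name from the list of things; names that differ only in an ending like _2 or _b are one class to them, and where a whole thing is asked for, a point or a joint stands for the part that bears it (a point fixed in the world has none). Each returns a list of dicts, best first, with "score" (0 to 1); they miss things now and then, are a little off and sometimes report something else, mostly with a low value. They report only what shows in the picture. A call takes as long as a camera call. They do not tell look-alikes from the thing itself.
- arm.recognise(thing, camera): "extent" ([left, top, width, height] in pixels, round what is visible of it).
- arm.trace(thing, camera): "mask" (480x640 bool, what is visible of it) and "extent" ([left, top, width, height] in pixels, round what is visible of it).
The state is a dict: "t": time; "q": joint angles; "qd": joint speeds; "joint_efforts": joint torques, N m; "eef_pos": TCP position; "ee_rot": TCP orientation; "force": force on the tool from outside, world axes, zero at the start; "moment": the same for the moment, N m; "width": finger opening in m; "gripper_force": force on a finger pad.
Only numpy, scipy, OpenCV 4.12 (cv2) and the standard library are available. Lean on these libraries where they do the work, as an engineer would, in place of code of your own. Each camera call takes 0.05 s, during which the arm holds its last target. There are 200 camera calls.

## Working session

There is one attempt and no reset: what is moved stays moved. The work goes in short steps, Python scripts to look and compute and a shell command to move; the robot and the scene stay as the last step left them, time stands still between calls to the robot, and variables do not carry over. Pictures are saved under pics/ and viewed, at most 10 in all, crops included, and the job is handed in when it is done.

```bash
ls; mkdir -p pics; python3 - <<'E'
from station import arm
import cv2,numpy as np
s=arm.get_state(); print({k:np.round(v,3).tolist() for k,v in s.items()}, arm.hold_point_z)
for n in ("scene","top"):
    p,d=arm.grab_frame(n); cv2.imwrite(f"pics/{n}0.png",p[:,:,::-1]); np.save(f"pics/{n}0_d.npy",d)
    c=arm.get_calibration(n); print(n,{k:np.round(v,4).tolist() for k,v in c.items()})
    for t in ("roll_1_c","keeper","magazine","big_roll_c","follower","packs"):
        print(t,[(round(r["score"],2),np.round(r["extent"]).tolist()) for r in arm.recognise(t,n)])
E
```

```text
pics
{'t': 0.0, 'q': [-0.891, 0.359, 0.011, -0.0, -1.224, -0.288], 'qd': [0.001, -0.001, -0.0, -0.0, -0.001, 0.0], 'joint_efforts': [-0.001, -58.272, 29.306, 6.997, 0.007, -0.0], 'eef_pos': [0.258, -0.623, 0.226], 'ee_rot': [3.14, -0.0, -2.75], 'force': [-0.426, -1.102, -0.247], 'moment': [-0.005, -0.031, 0.057], 'gripper_force': 0.0, 'width': 0.088} 0.0188
scene {'mtx': [[571.3707, 0.0, 317.7114], [0.0, 571.3707, 253.3695], [0.0, 0.0, 1.0]], 'k1': -0.0143, 'R': [[0.8929, -0.4496, -0.0237], [-0.2154, -0.3805, -0.8993], [0.3954, 0.8081, -0.4366]], 't': [-0.4695, 0.2202, 1.3212]}
roll_1_c [(0.75, [397.0, 308.0, 24.0, 24.0]), (0.63, [413.0, 337.0, 15.0, 27.0])]
keeper [(0.83, [253.0, 230.0, 24.0, 20.0])]
magazine [(0.84, [285.0, 259.0, 33.0, 42.0])]
big_roll_c []
follower []
packs [(0.65, [280.0, 342.0, 83.0, 63.0])]
top {'mtx': [[506.6324, 0.0, 320.9988], [0.0, 506.6324, 231.9244], [0.0, 0.0, 1.0]], 'k1': 0.0136, 'R': [[0.0119, -0.9999, -0.0065], [-0.9768, -0.0103, -0.214], [0.2139, 0.0089, -0.9768]], 't': [0.0089, 0.5653, 1.0327]}
roll_1_c [(0.88, [426.0, 186.0, 26.0, 29.0]), (0.25, [389.0, 229.0, 31.0, 29.0])]
keeper [(0.58, [156.0, 244.0, 30.0, 33.0]), (0.58, [302.0, 237.0, 42.0, 53.0]), (0.58, [424.0, 190.0, 29.0, 26.0])]
magazine [(0.82, [299.0, 236.0, 46.0, 52.0]), (0.4, [152.0, 246.0, 32.0, 27.0])]
big_roll_c [(0.73, [389.0, 226.0, 32.0, 31.0])]
follower [(0.78, [307.0, 250.0, 21.0, 19.0])]
packs [(0.66, [301.0, 236.0, 40.0, 52.0]), (0.6, [310.0, 249.0, 19.0, 19.0]), (0.58, [440.0, 260.0, 92.0, 95.0]), (0.34, [424.0, 189.0, 30.0, 24.0])]
```

View pics/top0.png

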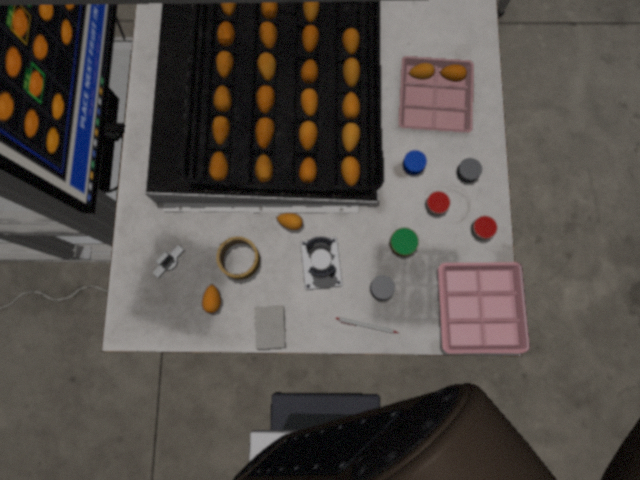

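View pics/scene0.png

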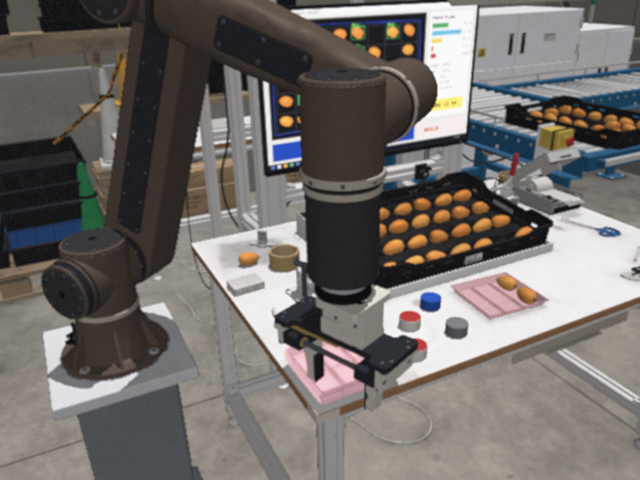

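The top picture shows two red small rolls at (438,203) and (484,228). Candidates that could be taken for them are blue (415,161), grey (470,170), grey (383,288) and the bigger green roll (404,241). The keeper is at (168,261) and the magazine at (320,262), with a loquat behind it at (289,221). I choose the red ones and will check that in a close crop.

```bash
cat > h.py <<'E'
import numpy as np,cv2
from station import arm
def dist(c): return np.array([c["k1"],0,0,0,0],float)
def ray(n,uv):
    c=arm.get_calibration(n); K=np.array(c["mtx"]); R=np.array(c["R"]); t=np.array(c["t"])
    p=cv2.undistortPoints(np.array(uv,float).reshape(-1,1,2),K,dist(c)).reshape(-1,2)
    d=np.c_[p,np.ones(len(p))]@R; return -R.T@t,d
def onplane(n,uv,z):
    o,d=ray(n,uv); return o+d*((z-o[2])/d[:,2])[:,None]
def proj(n,X):
    c=arm.get_calibration(n)
    return cv2.projectPoints(np.array(X,float).reshape(-1,1,3),cv2.Rodrigues(np.array(c["R"]))[0],np.array(c["t"]),np.array(c["mtx"]),dist(c))[0].reshape(-1,2)
def cloud(n,d,step=1):
    v,u=np.nonzero(d>0); o,r=ray(n,np.c_[u,v]); return u,v,o+r*d[v,u][:,None]  # r has camera z=1
E
python3 - <<'E'
from h import *
p=cv2.imread("pics/top0.png"); d=np.load("pics/top0_d.npy")
u,v,X=cloud("top",d); M=np.full((480,640,3),np.nan); M[v,u]=X
tb=M[300:320,220:240].reshape(-1,3); print("table z",np.nanmedian(tb[:,2]))
hsv=cv2.cvtColor(p,cv2.COLOR_BGR2HSV)
red=(((hsv[...,0]<8)|(hsv[...,0]>172))&(hsv[...,1]>150)).astype(np.uint8)
n,l,st,ce=cv2.connectedComponentsWithStats(red)
for i in range(1,n):
    if st[i,4]>100:
        m=l==i; cs=max(cv2.findContours(m.astype(np.uint8),0,2)[0],key=len)
        q=onplane("top",cs.reshape(-1,2),.028); c,r=cv2.minEnclosingCircle(q[:,:2].astype(np.float32))
        print("red",ce[i],st[i],"z",np.nanmedian(M[m][:,2]),"xyc",c,2*r, onplane("top",ce[i],.028))
a=cv2.resize(p[140:260,370:510],None,fx=4,fy=4,interpolation=2)
b=cv2.resize(p[225:300,140:350],None,fx=3.5,fy=3.5,interpolation=2)
cv2.imwrite("pics/a.png",a); cv2.imwrite("pics/b.png",b)
for nm,(x,y) in dict(mag=(320,262),keep=(168,261)).items():
    print(nm); Z=M[y-28:y+29:1,x-24:x+25,:]
    zz=np.round(1000*Z[::3,::3,2]); print(np.nan_to_num(zz).astype(int))
E
```

```text
table z 0.0007178178026943094
red [438.02416918 201.99093656] [428 192  21  21 331] z 0.02925648444631057 xyc (0.6442045569419861, -0.24693194031715393) 0.047787949442863464 [[ 0.64420364 -0.24694846  0.028     ]]
red [484.91884058 226.78550725] [475 217  21  21 345] z 0.02938550261262951 xyc (0.5882444977760315, -0.34860238432884216) 0.047574348747730255 [[ 0.58801257 -0.34873733  0.028     ]]
mag
[[  0  -1   2  -1   0   1   4   2   0   2   4   3  -1   3   0   2   1]
 [  1   1   0  -2   3   2 103 102 101 104 102   8   7   9   1  -2   3]
 [  0   1   7  10 102 112 106 106 104 107 107 110 104  10  -1  -1   1]
 [  0   3  13 104 108 107 100  74  80  73 103 104   8   9   0   1   5]
 [  1  -1  13  71 101  86  63  49  49  53  66  72   5   9   5   1   1]
 [  0   3   8  12  64  52  31  61  64  60  32  47   8  10   2  -1   0]
 [  2   5   9   8  17  21  65  65  61  59  63   8  10   7   4   2  -1]
 [  1   3   9  11   6  58  66  62  59  64  61  65   7   4   5   2   0]
 [  3   3  11   7   6  61  60  62  67  65  64  63   8   5   9  -2   3]
 [  3   1   8  13   9  64  65  64  64  65  64  60   8   7  
[... 983 characters left out ...]
 3  3  0 -3 -3  0  3 52 -1  4 12  8  9  0  1  0  3]
 [ 1  1 -3  0 -1  0 51 49 47 10 10  8  0 -1  1  0 -3]
 [ 1  1  2  0  8 53 53 50 36 23  8  2  4  1  2  4 -2]
 [ 1  2  0 -1 56 53 53 38 20  8 12  0 -1 -3 -2 -3 -4]
 [-2 -1  0 -1  2 53 44 24 10  7  6 -1 -2  0  2 -3  0]
 [ 2  1 -1  1  1 14  4 14  7  8  1 -2  1  0  1  4 -1]
 [ 1  2 -2 -1  8  6  6  7  7  0 -2  1 -3  5  2  0  2]
 [ 5  3  3  7 11 11  5 -2  0  1  1  4  3  2  0  9  0]
 [ 1  3  1  2  9  8 -1  6 -2  0  1 -1  0  0  4  0  0]
 [-3 -1  3  1  3 -2  0  2 -2  2  3  0  3  0  0  2  2]
 [ 1  1  4  3  3 -1 -3  2 -1 -2 -3  0 -2  4 -1  1 -5]
 [-3  2 -1 -3  0  1  2 -1  3  4  1  0  1  3  3  1 -2]
 [ 2 -1  0 -1  3  3  0  2  1 -2 -1  3 -1  1  4  0  1]]
```

View pics/a.png

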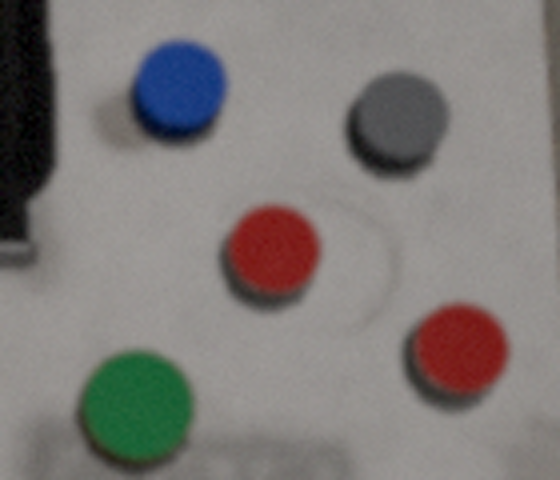

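View pics/b.png

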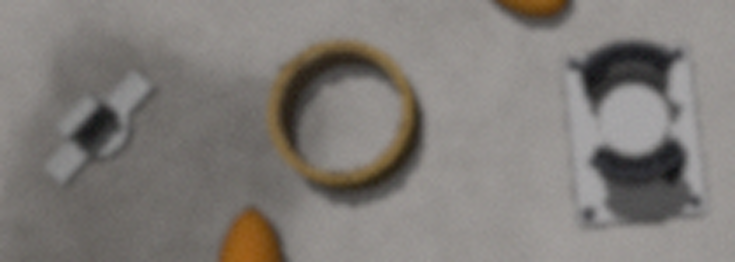

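The crops confirm it: both red rolls are of the small size, the green one is visibly larger, and the blue and grey ones are decoys. The magazine is slightly rotated, with its base corners near (302,241), (335,239), (341,286) and (307,289). The keeper bar runs diagonally from (153,275) to (181,249).

```bash
cat > fit.py <<'E'
from h import *
from scipy.optimize import differential_evolution as DE
from scipy.ndimage import map_coordinates
def rect(a,b,z,cx=0,cy=0,n=40):
    s=np.linspace(-.95,.95,n); o=np.ones(n); P=[];N=[]
    for sx in(1,-1):
        P+=[np.c_[sx*o*a/2,s*b/2],np.c_[s*a/2,sx*o*b/2]]; N+=[np.tile([sx,0],(n,1)),np.tile([0,sx],(n,1))]
    P=np.vstack(P)+[cx,cy]; return np.c_[P,np.full(len(P),z)],np.vstack(N).astype(float)
def circ(r,z,a0=0,a1=360,n=80):
    t=np.radians(np.linspace(a0,a1,n)); N=np.c_[np.cos(t),np.sin(t)]; return np.c_[N*r,np.full(n,z)],N
def fit(cam,img,shapes,x0,span,e=.0025):
    g=cv2.GaussianBlur(img.astype(np.float32),(0,0),.7)
    def cost(q):
        c,s=np.cos(q[2]),np.sin(q[2]); R=np.array([[c,-s],[s,c]]); tot=0
        for (P,N,sg) in shapes:
            v=[]
            for k in(-e,e):
                Q=P.copy(); Q[:,:2]=(P[:,:2]+k*N)@R.T+q[:2]; uv=proj(cam,Q)
                v.append(map_coordinates(g,[uv[:,1],uv[:,0]],order=1))
            dd=v[0]-v[1]; tot+=np.mean(np.clip(sg*dd if sg else abs(dd),-20,60))
        return -tot
    r=DE(cost,[(a-b,a+b) for a,b in zip(x0,span)],seed=1,tol=1e-6,maxiter=200,popsize=20); return r.x,r.fun
E
cat > m.py <<'E'
from fit import *
for cam in("top",):
    g=cv2.cvtColor(cv2.imread(f"pics/{cam}0.png"),cv2.COLOR_BGR2GRAY)
    x0=onplane(cam,[320,259],.062)[0,:2]
    B=rect(.112,.084,.008); F=circ(.022,.062,-130,130)
    for sh in ([(*B,1)],[(*F,1)],[(*B,1),(*F,1)]):
        x,f=fit(cam,g,sh,[*x0,.1],[.015,.015,.2]); print("mag",x[:2],np.degrees(x[2]),f)
    k0=onplane(cam,[167,262],.008)[0,:2]
    bar=rect(.084,.018,.008)
    k=(abs(bar[0][:,0])>.022); bar=(bar[0][k],bar[1][k])
    T=rect(.030,.012,.052)
    for sh in ([(*bar,1)],[(*bar,1),(*T,0)]):
        x,f=fit(cam,g,sh,[*k0,-.8],[.025,.025,.4]); print("keep",x[:2],np.degrees(x[2]),f)
    gr=cv2.imread("pics/top0.png")[:,:,2].astype(float)-cv2.imread("pics/top0.png")[:,:,1]
    for c in((.644,-.247),(.588,-.349)):
        x,f=fit(cam,gr,[(*circ(.0265,.028),1)],[*c,0],[.012,.012,.01]); print("roll",x[:2],f)
# scene cross-check of rolls
p=cv2.imread("pics/scene0.png"); hsv=cv2.cvtColor(p,cv2.COLOR_BGR2HSV)
red=(((hsv[...,0]<8)|(hsv[...,0]>172))&(hsv[...,1]>120)).astype(np.uint8); red[:290]=0; red[370:]=0; red[:,:380]=0
n,l,st,ce=cv2.connectedComponentsWithStats(red)
for i in range(1,n):
    if st[i,4]>40: print(st[i],ce[i],onplane("scene",ce[i],.028))
d=np.load("pics/top0_d.npy"); u,v,X=cloud("top",d)
s=(X[:,2]>.1)&(X[:,2]<.14)&(abs(u-382)<14)&(abs(v-195)<20); print("tray corner approx",X[s].min(0))
E
python3 m.py
```

```text
Traceback (most recent call last):
  File "m.py", line 7, in <module>
    x,f=fit(cam,g,sh,[*x0,.1],[.015,.015,.2]); print("mag",x[:2],np.degrees(x[2]),f)
        ~~~^^^^^^^^^^^^^^^^^^^^^^^^^^^^^^^^^^
  File "fit.py", line 22, in fit
    r=DE(cost,[(a-b,a+b) for a,b in zip(x0,span)],seed=1,tol=1e-6,maxiter=200,popsize=20); return r.x,r.fun
  File "fit.py", line 18, in cost
    Q=P.copy(); Q[:,:2]=(P[:,:2]+k*N)@R.T+q[:2]; uv=proj(cam,Q)
                                                    ~~~~^^^^^^^
  File "h.py", line 11, in proj
    c=arm.get_calibration(n)
ValueError: time passes only in moves, steps and waits
```

```bash
sed -i 's/^def dist/from functools import lru_cache\ncal=lru_cache(None)(lambda n: arm.get_calibration(n))\ndef dist/; s/c=arm.get_calibration(n)/c=cal(n)/' h.py; timeout 500 python3 m.py
```

```text
mag [0.49091595 0.00685648] 15.101216207058354 -4.684541
mag [0.50713621 0.01620303] -5.72956894573134 -40.30149841308594
mag [0.50695597 0.01602034] -5.729575788371015 -33.38664245605469
keep [0.50745051 0.35944011] -39.464516984711445 -19.351074
keep [0.49954436 0.3474073 ] -58.917148763025345 -45.7156867980957
roll [ 0.64461211 -0.24724967] -46.91282272338867
roll [ 0.58836941 -0.34888458] -46.46955490112305
[401 312  19   9 147] [409.79591837 316.06802721] [[ 0.647971   -0.24817334  0.028     ]]
[415 339  11  11  82] [420.40243902 344.20731707] [[ 0.60155446 -0.35499862  0.028     ]]
tray corner approx [ 0.65318718 -0.0983845   0.10003795]
```

```bash
cat > m2.py <<'E'
from fit import *
p=cv2.imread("pics/top0.png"); g=cv2.cvtColor(p,cv2.COLOR_BGR2GRAY)
C=onplane("top",np.array([[567,55],[683,48],[703,212],[585,225]])/3.5+[140,225],.008); print("corners",C[:,:2].round(4).tolist(),"mean",C.mean(0))
up=(C[0]+C[1]-C[2]-C[3]); lf=(C[0]+C[3]-C[1]-C[2]); print(np.degrees(np.arctan2(up[1],up[0])),np.degrees(np.arctan2(-lf[0],lf[1])),np.linalg.norm(up)/2,np.linalg.norm(lf)/2)
B=rect(.112,.084,.008); F=circ(.022,.062,-130,130)
xm,f=fit("top",g,[(*B,1),(*F,1)],[.507,.016,.07],[.006,.006,.15],.003); print("mag",xm[:2],np.degrees(xm[2]),f)
bar=rect(.084,.018,.008); k=(abs(bar[0][:,0])>.022)&~((bar[1][:,1]<0)&(abs(bar[0][:,0])<0)); bar=(bar[0][k],bar[1][k])
T=rect(.030,.012,.052); 
k0=onplane("top",[168,262],.008)[0,:2]; print("k0",k0)
e=onplane("top",np.array([[55,178],[143,80]])/3.5+[140,225],.008); print("bar ends",e,np.degrees(np.arctan2(*(e[1]-e[0])[1::-1])))
for sp in (.2,):
    xk,f=fit("top",g,[(*bar,1),(*T,1)],[*k0,-.8],[.02,.02,.35],.002); print("keep",xk[:2],np.degrees(xk[2]),f)
S=6; 
def ov(box,items,fn):
    x0,y0,x1,y1=box; im=cv2.resize(p[y0:y1,x0:x1],None,fx=S,fy=S,interpolation=2)
    for q,P in items:
        c,s=np.cos(q[2]),np.sin(q[2]); Q=P.copy(); Q[:,:2]=P[:,:2]@np.array([[c,-s],[s,c]]).T+q[:2]
        for u,v in (proj("top",Q)-[x0,y0]+.5)*S: cv2.circle(im,(int(u),int(v)),1,(0,255,0),-1)
    return im
a=ov((290,228,350,298),[(xm,B[0]),(xm,F[0]),(xm,rect(.002,.002,.108)[0])],0); b=ov((140,228,200,298),[(xk,rect(.084,.018,.008)[0]),(xk,T[0])],0)
cv2.imwrite("pics/ov.png",np.hstack([a,b]))
E
timeout 500 python3 m2.py
```

```text
corners [[0.5561, 0.0584], [0.5615, -0.0164], [0.4557, -0.0297], [0.4467, 0.0448]] mean [0.50499875 0.0142825  0.008     ]
7.111002297524343 5.5298915211671185 0.10842907255073314 0.07501477844368622
mag [0.5065961  0.01609186] -4.58363399177585 -34.237037658691406
k0 [0.50433188 0.35748697]
bar ends [[0.47290664 0.38241068 0.008     ]
 [0.53680639 0.33101011 0.008     ]] -38.81298495253353
keep [0.50703414 0.3591094 ] -39.76364356211343 -33.45160675048828
```

View pics/ov.png

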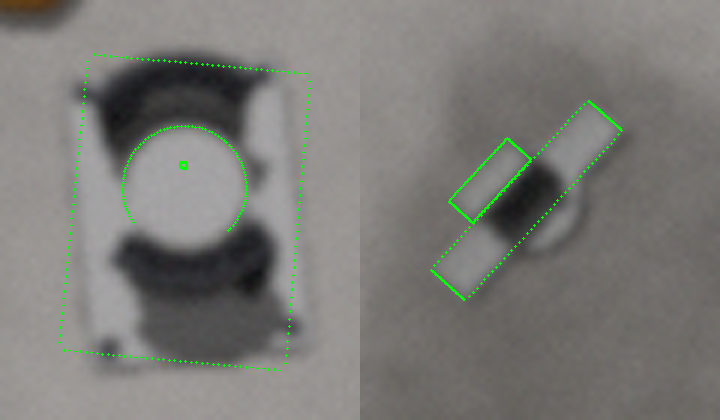

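```bash
cat > m3.py <<'E'
from fit import *
p=cv2.imread("pics/top0.png"); g=cv2.cvtColor(p,cv2.COLOR_BGR2GRAY)
d=np.load("pics/top0_d.npy"); u,v,X=cloud("top",d); c=np.array([.5066,.0161])
s=(X[:,2]>.095)&(X[:,2]<.118)&(np.linalg.norm(X[:,:2]-c,axis=1)<.05); Y=X[s]
f=Y[Y[:,0]>c[0],:2]; n=Y[Y[:,0]<=c[0],:2]
for a,b in((f.mean(0),n.mean(0)),((f.max(0)+f.min(0))/2,(n.max(0)+n.min(0))/2)):
    print(len(f),len(n),a,b,"mid",(a+b)/2,np.degrees(np.arctan2(*(a-b)[::-1])))
s=(X[:,2]>.004)&(X[:,2]<.016)&(np.linalg.norm(X[:,:2]-c,axis=1)<.08); print("base pts minarea",cv2.minAreaRect(X[s][:,:2].astype(np.float32)))
B=rect(.112,.084,.008); P,N=B; k=abs(N[:,1])>.5; k2=(abs(N[:,0])>.5)&(abs(P[:,1])>.028)
for w,h in((.112,.084),):
  for lo in(2,6,10):
    x,fn=fit("top",g,[(P[k],N[k],1)],[*c,np.radians(lo)],[.004,.004,.06],.003); print(np.degrees(x[2]),x[:2],fn)
E
timeout 500 python3 m3.py
```

```text
180 182 [0.53762315 0.01977185] [0.47580624 0.01246976] mid [0.5067147 0.0161208] 6.7368124451074625
180 182 [0.5365284  0.01971015] [0.47752486 0.01200122] mid [0.50702663 0.01585569] 7.443647061614543
base pts minarea ((0.5061072111129761, 0.015844643115997314), (0.15107613801956177, 0.15248587727546692), 80.78479766845703)
5.43774604114001 [0.51059999 0.01378655] -1.5741695165634155
8.247512753556068 [0.5106     0.01566972] -1.6844317
13.43774572347262 [0.50773167 0.0121    ] -2.8803467750549316
```

```bash
cat > go.py <<'E'
import sys,numpy as np
from scipy.spatial.transform import Rotation as Ro
from station import arm
def go(x,y,z,yawdeg):
    s=arm.get_state(); p=np.array(s["eef_pos"]); R=Ro.from_euler("xyz",s["ee_rot"]); yaw=np.degrees(s["ee_rot"][2])
    d=R.inv().apply(np.array([x,y,z])-p)/.025; t=-((yawdeg-yaw+180)%360-180)/5
    print("t",round(s["t"],2),"pos",p.round(4),"yaw",round(yaw,2),"tilt",np.round(s["ee_rot"][:2],4),"F",np.round(s["force"],1),"w",round(s["width"],4),"gf",round(s["gripper_force"],1),"q6",round(s["q"][5],2)," -> units",d.round(3),"turn",round(t,3))
if __name__=="__main__": go(*map(float,sys.argv[1:5]))
E
python3 go.py 0.6446 -0.2472 0.12 -173.3
```

```text
t 0.7 pos [ 0.2577 -0.6238  0.2266] yaw -157.55 tilt [-3.1416  0.    ] F [-0.2 -0.1 -0.3] w 0.0875 gf 0.0 q6 -0.29  -> units [-20.055   8.014   4.264] turn 3.15
```

```bash
python3 -m crank '[[[-1,0.4,0,0.3],[-3,1.2,0,0.8],[-5,2,0,1.3],[-7,2.8,0,1.8],[-9,3.6,0,2.2],[-11,4.4,0.3,2.6],[-13,5.2,0.8,3],[-15,6,1.5,3.15],[-17,6.8,2.4,3.15],[-18.8,7.5,3.4,3.15],[-20.05,8.01,4.26,3.15],[-20.05,8.01,4.26,3.15]]]' 0; python3 go.py 0.6446 -0.2472 0.006 -173.3
```

```text
t: 2.2
eef_pos: [0.6449, -0.2451, 0.1174]
ee_rot: [3.14, -0.004, -3.022]
force: [-0.2, 0.1, 0.5]
width: 0.0878
gripper_force: 0.0
t 2.2 pos [ 0.6449 -0.2451  0.1174] yaw -173.15 tilt [ 3.1404 -0.0035] F [-0.2  0.1  0.5] w 0.0878 gf 0.0 q6 -1.37  -> units [ 0.005 -0.086  4.455] turn 0.03
```

```bash
python3 -m crank '[[[0,0,0.8,0],[0,0,2,0],[0,0,3.2,0],[0,0,4.1,0],[0,0,4.55,0],[0,0,4.55,0],[0,0,4.55,0]]]' 0; python3 go.py 0.6446 -0.2472 0.006 -173.3;  python3 -m crank '[[[0,0,0,0],[0,0,0,0],[0,0,0,0],[0,0,0,0],[0,0,0,0],[0,0,0,0]]]' 1 20; python3 -c "
from station import arm;print(arm.get_state()['q'])"
```

```text
t: 3.08
eef_pos: [0.6452, -0.2477, 0.0076]
ee_rot: [-3.141, 0.002, -3.025]
force: [-0.4, -0.2, -0.1]
width: 0.0881
gripper_force: 0.0
t 3.08 pos [ 0.6452 -0.2477  0.0076] yaw -173.3 tilt [-3.141e+00  1.700e-03] F [-0.4 -0.2 -0.1] w 0.0881 gf 0.0 q6 -1.37  -> units [0.023 0.024 0.064] turn 0.001
t: 3.82
eef_pos: [0.6446, -0.2474, 0.0064]
ee_rot: [-3.142, 0.0, -3.025]
force: [-0.7, 0.5, 1.6]
width: 0.0526
gripper_force: 20.0
[-8.49050202e-02  5.74801050e-01 -1.84877245e-01  5.23710251e-05
 -8.11015019e-01 -1.36899278e+00]
```

```bash
python3 -m crank '[[[0,0,-0.4,0],[0,0,-1.4,0],[0,0,-3,0],[0,0,-4.8,0],[0,0,-6.2,0],[0,0,-6.8,0],[0,0,-6.8,0]]]' - 20; python3 go.py 0.5067 0.0161 0.176 -173.3
```

```text
t: 4.7
eef_pos: [0.6448, -0.2473, 0.1773]
ee_rot: [-3.141, 0.002, -3.025]
force: [0.6, -0.3, -1.2]
width: 0.0523
gripper_force: 20.0
t 4.7 pos [ 0.6448 -0.2473  0.1773] yaw -173.3 tilt [-3.1414e+00  1.8000e-03] F [ 0.6 -0.3 -1.2] w 0.0523 gf 20.0 q6 -1.37  -> units [ 4.259 11.109  0.041] turn -0.001
```

```bash
python3 -m crank '[[[0.2,0.5,0,0],[0.7,1.8,0,0],[1.4,3.6,0,0],[2.1,5.4,0,0],[2.8,7.2,0,0],[3.4,8.9,0,0],[3.9,10.2,0,0],[4.15,10.9,0,0],[4.25,11.1,0,0],[4.25,11.1,0,0],[4.25,11.1,0,0]]]' - 20; python3 go.py 0.5067 0.0161 0.069 -173.3
```

```text
t: 6.08
eef_pos: [0.5066, 0.0154, 0.1759]
ee_rot: [-3.141, -0.001, -3.025]
force: [0.6, -0.5, -0.5]
width: 0.0524
gripper_force: 20.0
t 6.08 pos [0.5066 0.0154 0.1759] yaw -173.33 tilt [-3.1413e+00 -8.0000e-04] F [ 0.6 -0.5 -0.5] w 0.0524 gf 20.0 q6 -1.87  -> units [-0.011  0.03   4.275] turn -0.007
```

```bash
python3 -m crank '[[[0,0,0.6,0],[0,0,1.6,0],[0,0,2.3,0],[0,0,2.8,0],[0,0,3.2,0],[0,0,3.4,0],[0,0,3.4,0]]]' - 20; python3 go.py 0.5067 0.0161 0.069 -173.3
```

```text
t: 6.95
eef_pos: [0.5066, 0.0158, 0.0912]
ee_rot: [-3.142, -0.0, -3.025]
force: [-0.3, -1.1, -0.2]
width: 0.0522
gripper_force: 20.0
t 6.95 pos [0.5066 0.0158 0.0912] yaw -173.3 tilt [-3.1415e+00 -2.0000e-04] F [-0.3 -1.1 -0.2] w 0.0522 gf 20.0 q6 -1.87  -> units [-0.004  0.01   0.888] turn -0.001
```

```bash
python3 -m crank '[[[0,0,0.3,0],[0,0,0.6,0],[0,0,0.8,0],[0,0,0.87,0],[0,0,0.87,0]]]' - 20; python3 -m crank '[[[0,0,0,0],[0,0,0,0],[0,0,0,0],[0,0,-0.5,0],[0,0,-1.7,0],[0,0,-3,0],[0,0,-4.2,0],[0,0,-4.4,0],[0,0,-4.4,0]]]' 0; python3 go.py 0.5884 -0.3489 0.176 -173.3
```

```text
t: 7.58
eef_pos: [0.5066, 0.0158, 0.0695]
ee_rot: [-3.142, -0.0, -3.025]
force: [0.2, -0.2, 0.1]
width: 0.0526
gripper_force: 20.0
t: 8.7
eef_pos: [0.5066, 0.0159, 0.1801]
ee_rot: [3.141, 0.001, -3.025]
force: [0.7, -0.6, -0.7]
width: 0.0877
gripper_force: 0.0
t 8.7 pos [0.5066 0.0159 0.1801] yaw -173.31 tilt [3.141e+00 1.100e-03] F [ 0.7 -0.6 -0.7] w 0.0877 gf 0.0 q6 -1.87  -> units [ -1.549 -14.875   0.159] turn -0.002
```

```bash
python3 -m crank '[[[-0.1,-0.7,0,0],[-0.2,-2.2,0,0],[-0.4,-4.2,0,0],[-0.6,-6.2,0,0],[-0.8,-8.2,0,0],[-1,-10.2,0,0],[-1.2,-12,0,0],[-1.4,-13.6,0.2,0],[-1.5,-14.6,1,0],[-1.55,-14.88,2.2,0],[-1.55,-14.88,2.4,0],[-1.55,-14.88,2.4,0]]]' 0
python3 - <<'E'
from h import *
p,d=arm.grab_frame("top"); cv2.imwrite("pics/top1.png",p[:,:,::-1]); np.save("pics/top1_d.npy",d)
u,v,X=cloud("top",d); s=(np.linalg.norm(X[:,:2]-[.5067,.0161],axis=1)<.02); print("roll1 top z",np.median(X[s,2]))
hsv=cv2.cvtColor(p,cv2.COLOR_RGB2HSV); red=(((hsv[...,0]<8)|(hsv[...,0]>172))&(hsv[...,1]>150)).astype(np.uint8)
n,l,st,ce=cv2.connectedComponentsWithStats(red)
for i in range(1,n):
    if st[i,4]>80: print(st[i],onplane("top",ce[i],.090 if ce[i][0]<350 else .028))
import go; go.go(.5884,-.3489,.006,-173.3)
E
```

```text
t: 10.2
eef_pos: [0.588, -0.3493, 0.1191]
ee_rot: [3.141, -0.002, -3.025]
force: [-0.5, -0.4, 0.1]
width: 0.0877
gripper_force: 0.0
roll1 top z 0.09124401090275436
[309 245  23  23 412] [[0.50706473 0.01727088 0.09      ]]
t 10.25 pos [ 0.5887 -0.3492  0.1202] yaw -173.28 tilt [-3.1412e+00  1.0000e-04] F [-0.  -0.6  0.3] w 0.0878 gf 0.0 q6 -1.2  -> units [0.01  0.016 4.567] turn 0.005
```

```bash
python3 -m crank '[[[0,0,0.8,0],[0,0,2,0],[0,0,3.2,0],[0,0,4.1,0],[0,0,4.55,0],[0,0,4.55,0],[0,0,4.55,0]]]' 0;  python3 -m crank '[[[0,0,0,0],[0,0,0,0],[0,0,0,0],[0,0,0,0],[0,0,0,0],[0,0,-0.5,0],[0,0,-1.6,0],[0,0,-3.4,0],[0,0,-5.2,0],[0,0,-6.6,0],[0,0,-7.2,0],[0,0,-7.2,0]]]' 1 20; python3 go.py 0.5067 0.0163 0.187 -173.3
```

```text
t: 11.12
eef_pos: [0.5895, -0.3493, 0.0073]
ee_rot: [-3.141, 0.002, -3.024]
force: [-0.1, -0.1, 0.2]
width: 0.0876
gripper_force: 0.0
t: 12.62
eef_pos: [0.5888, -0.3491, 0.1869]
ee_rot: [-3.141, 0.002, -3.025]
force: [-0.6, -0.1, -0.8]
width: 0.0518
gripper_force: 20.0
t 12.62 pos [ 0.5888 -0.3491  0.1869] yaw -173.3 tilt [-3.141e+00  1.900e-03] F [-0.6 -0.1 -0.8] w 0.0518 gf 20.0 q6 -1.2  -> units [ 1.558 14.9   -0.016] turn -0.0
```

```bash
python3 -m crank '[[[0.1,0.7,0,0],[0.2,2.2,0,0],[0.4,4.2,0,0],[0.6,6.2,0,0],[0.8,8.2,0,0],[1,10.2,0,0],[1.2,12,0,0],[1.4,13.4,0,0],[1.5,14.4,0,0],[1.55,14.9,0,0],[1.55,14.9,0,0],[1.55,14.9,0,0]]]' - 20; python3 -m crank '[[[0,0,0.5,0],[0,0,1.3,0],[0,0,2,0],[0,0,2.6,0],[0,0,3,0],[0,0,3.2,0],[0,0,3.2,0]]]' - 20; python3 go.py 0.5067 0.0163 0.097 -173.3
```

```text
t: 14.12
eef_pos: [0.5064, 0.0159, 0.1854]
ee_rot: [-3.141, -0.001, -3.025]
force: [-0.3, -0.2, 0.4]
width: 0.0525
gripper_force: 20.0
t: 15.0
eef_pos: [0.5066, 0.0163, 0.1057]
ee_rot: [-3.141, -0.0, -3.025]
force: [0.2, 0.3, -0.8]
width: 0.0524
gripper_force: 20.0
t 15.0 pos [0.5066 0.0163 0.1057] yaw -173.3 tilt [-3.1415e+00 -2.0000e-04] F [ 0.2  0.3 -0.8] w 0.0524 gf 20.0 q6 -1.87  -> units [-0.004 -0.001  0.348] turn -0.0
```

```bash
python3 -m crank '[[[0,0,0.15,0],[0,0,0.3,0],[0,0,0.35,0],[0,0,0.35,0]]]' - 20; python3 -m crank '[[[0,0,0,0],[0,0,0,0],[0,0,0,0],[0,0,-0.5,0],[0,0,-1.7,0],[0,0,-3,0],[0,0,-4,0],[0,0,-4,0],[0,0,-4,0]]]' 0; python3 go.py 0.507 0.3591 0.15 -39.8
python3 - <<'E'
from h import *
d=np.load("pics/top1_d.npy"); u,v,X=cloud("top",d); s=(abs(u-211)<14)&(abs(v-298)<18)&(X[:,2]>.012); print("loquat a",X[s].min(0),X[s].max(0))
E
```

```text
t: 15.5
eef_pos: [0.5066, 0.0163, 0.097]
ee_rot: [-3.142, -0.0, -3.025]
force: [-0.4, -0.8, -0.6]
width: 0.0525
gripper_force: 20.0
t: 16.62
eef_pos: [0.5063, 0.0163, 0.1972]
ee_rot: [3.141, 0.0, -3.025]
force: [-0.0, -0.4, -0.9]
width: 0.0873
gripper_force: 0.0
t 16.62 pos [0.5063 0.0163 0.1972] yaw -173.31 tilt [3.1413e+00 2.0000e-04] F [-0.  -0.4 -0.9] w 0.0873 gf 0.0 q6 -1.87  -> units [-1.624 13.614  1.894] turn -26.702
loquat a [0.3499586  0.08011814 0.01343374] [0.45723493 0.27144643 0.76036572]
```

```bash
python3 -m crank '[[[-0.1,0.6,0,-1],[-0.2,1.8,0,-3],[-0.4,3.2,0,-5],[-0.6,4.6,0,-7],[-0.8,6,0,-9],[-0.9,7.4,0,-11],[-1,8.8,0,-13],[-1.2,10.2,0,-15],[-1.4,11.6,0,-17],[-1.5,12.8,0,-19],[-1.62,13.6,0,-21],[-1.62,13.61,0,-23]]]' 0.5; python3 go.py 0.507 0.3591 0.11 -39.8
```

```text
t: 18.12
eef_pos: [0.5066, 0.36, 0.1954]
ee_rot: [3.139, -0.001, -1.011]
force: [-0.0, -0.5, -0.6]
width: 0.0435
gripper_force: 0.0
t 18.12 pos [0.5066 0.36   0.1954] yaw -57.9 tilt [ 3.1392e+00 -8.0000e-04] F [-0.  -0.5 -0.6] w 0.0435 gf 0.0 q6 -0.37  -> units [ 3.700e-02 -3.000e-03  3.417e+00] turn -3.62
```

```bash
python3 - <<'E'
from fit import *
p,d=arm.grab_frame("top"); cv2.imwrite("pics/top2.png",p[:,:,::-1])
u,v,X=cloud("top",d); s=(np.linalg.norm(X[:,:2]-[.5067,.0161],axis=1)<.02); print("roll2 top z",np.median(X[s,2]))
gr=p[:,:,0].astype(float)-p[:,:,1]
x,f=fit("top",gr,[(*circ(.0265,.118),1)],[.5067,.0161,0],[.012,.012,.01]); print(x[:2],f)
E
```

```text
roll2 top z 0.1191869392912035
[0.5064977  0.01735339] -59.42760467529297
```

```bash
python3 -m crank '[[[0,0,0.5,-1.6],[0,0,1.6,-3.2],[0,0,2.8,-3.7],[0,0,3.8,-3.7],[0,0,4.8,-3.7],[0,0,5.6,-3.7],[0,0,6.3,-3.7],[0,0,6.72,-3.7],[0,0,6.72,-3.7],[0,0,6.72,-3.7]]]' 0.5; python3 go.py 0.507 0.3591 0.028 -39.8
```

```text
t: 19.42
eef_pos: [0.5075, 0.3593, 0.0297]
ee_rot: [-3.141, -0.0, -0.695]
force: [0.1, 0.5, 0.8]
width: 0.0437
gripper_force: 0.0
t 19.43 pos [0.5075 0.3593 0.0297] yaw -39.81 tilt [-3.1407e+00 -1.0000e-04] F [0.1 0.5 0.8] w 0.0437 gf 0.0 q6 -0.05  -> units [-0.008  0.019  0.068] turn -0.002
```

```bash
python3 -m crank '[[[0,0,0,0],[0,0,0,0],[0,0,0,0],[0,0,0,0],[0,0,0,0],[0,0,0,0]]]' 1 50; python3 -m crank '[[[0,0,-0.4,0],[0,0,-1.4,0],[0,0,-3,0],[0,0,-4.8,0],[0,0,-6.2,0],[0,0,-6.8,0],[0,0,-6.8,0]]]' - 50; python3 go.py 0.5067 0.0165 0.20 -83.3
python3 - <<'E'
from h import *
p,d=arm.grab_frame("scene"); cv2.imwrite("pics/s3.png",p[:,:,::-1]); 
u,v=proj("scene",[[.507,.359,.17]])[0]; print(u,v)
x0,y0=int(max(0,u-70)),int(v-60); cv2.imwrite("pics/s3c.png",cv2.resize(p[y0:y0+130,x0:x0+160,::-1],None,fx=4,fy=4))
E
```

```text
t: 20.18
eef_pos: [0.5071, 0.359, 0.0292]
ee_rot: [3.142, -0.0, -0.695]
force: [-1.5, 0.0, 3.0]
width: 0.0115
gripper_force: 50.0
t: 21.05
eef_pos: [0.5072, 0.3592, 0.1996]
ee_rot: [-3.14, 0.0, -0.695]
force: [-0.0, -0.6, -1.4]
width: 0.0113
gripper_force: 50.0
t 21.05 pos [0.5072 0.3592 0.1996] yaw -39.81 tilt [-3.1402e+00  3.0000e-04] F [-0.  -0.6 -1.4] w 0.0113 gf 50.0 q6 -0.05  -> units [ 8.763 10.542 -0.034] turn 8.698
257.8184902110247 194.67566511306296
```

View pics/s3c.png

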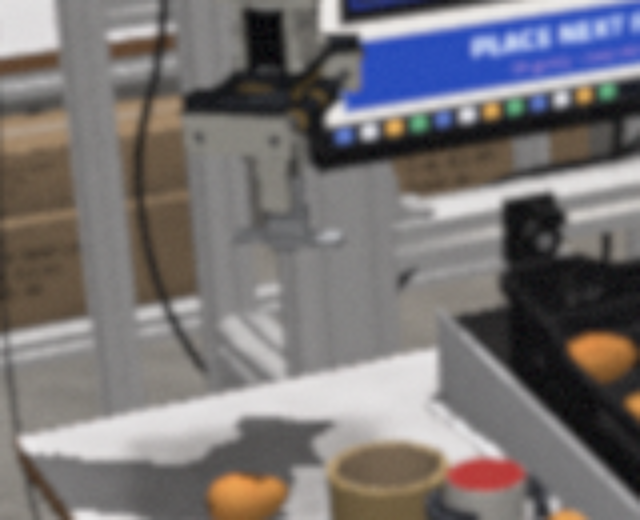

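The keeper hangs level in the fingers at about crop (285,235). The two stacked rolls show in the magazine at crop (485,475).

```bash
python3 -m crank '[[[0.4,0.5,0,0.5],[1.2,1.4,0,1.5],[2.2,2.6,0,2.5],[3.2,3.9,0,3.5],[4.2,5.1,0,4.5],[5.2,6.3,0,5.5],[6.2,7.5,0,6.5],[7.2,8.7,0,7.5],[8.1,9.8,0,8.4],[8.6,10.4,0,8.7],[8.76,10.54,0,8.7],[8.76,10.54,0,8.7]]]' - 50;python3 -m crank '[[[0,0,0,0],[0,0,0.6,0],[0,0,1.2,0],[0,0,1.6,0],[0,0,1.6,0]]]' - 50; python3 go.py 0.5067 0.0165 0.15 -83.3
python3 - <<'E'
from h import *
p,d=arm.grab_frame("top"); x0,y0=270,215
im=cv2.resize(p[y0:y0+90,x0:x0+110,::-1],None,fx=6,fy=6,interpolation=2); cv2.imwrite("pics/t4.png",im)
E
```

```text
t: 22.6
eef_pos: [0.5067, 0.0164, 0.1987]
ee_rot: [3.141, -0.0, -1.454]
force: [-0.2, -0.7, -0.9]
width: 0.0115
gripper_force: 50.0
t: 23.22
eef_pos: [0.506, 0.0162, 0.1578]
ee_rot: [3.139, -0.001, -1.454]
force: [-0.8, -0.6, -0.5]
width: 0.0115
gripper_force: 50.0
t 23.23 pos [0.506  0.0162 0.1578] yaw -83.3 tilt [ 3.1393e+00 -6.0000e-04] F [-0.8 -0.6 -0.5] w 0.0115 gf 50.0 q6 -0.3  -> units [-0.01  -0.029  0.313] turn 0.0
```

View pics/t4.png

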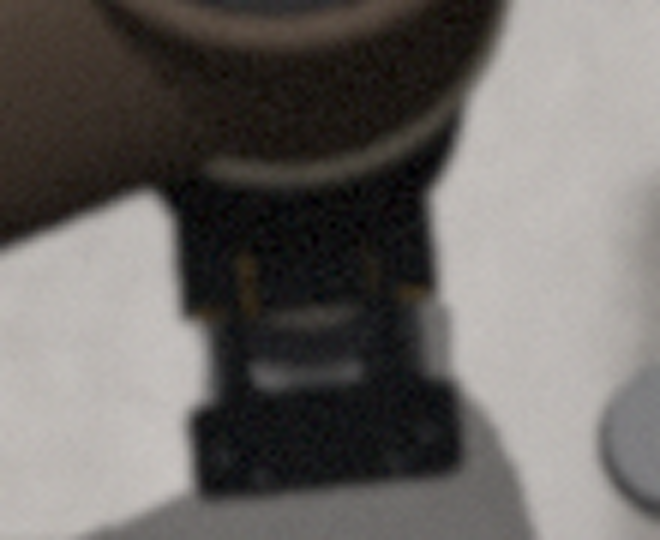

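```bash
python3 -m crank '[[[0,0,0.3,0],[0,0,0.6,0],[0,0,0.9,0],[0,0,1.1,0],[0,0,1.2,0],[0,0,1.2,0],[0,0,1.2,0]]]' - 60; python3 go.py 0.5067 0.0165 0.106 -83.3
```

```text
t: 24.15
eef_pos: [0.507, 0.0164, 0.1294]
ee_rot: [-3.141, 0.0, -1.454]
force: [0.5, 0.7, 3.1]
width: 0.0115
gripper_force: 60.0
t 24.15 pos [0.507  0.0164 0.1294] yaw -83.3 tilt [-3.141e+00  1.000e-04] F [0.5 0.7 3.1] w 0.0115 gf 60.0 q6 -0.3  -> units [-0.004  0.011  0.934] turn 0.001
```

```bash
python3 -m crank '[[[0,0,0.3,0],[0,0,0.6,0],[0,0,0.85,0],[0,0,0.95,0],[0,0,0.95,0],[0,0,0.95,0]]]' - 60; python3 go.py 0.5067 0.0165 0.106 6.7
```

```text
t: 24.9
eef_pos: [0.5071, 0.0164, 0.1056]
ee_rot: [-3.141, -0.0, -1.454]
force: [-1.5, 0.6, 7.8]
width: 0.0115
gripper_force: 60.0
t 24.9 pos [0.5071 0.0164 0.1056] yaw -83.29 tilt [-3.1408e+00 -1.0000e-04] F [-1.5  0.6  7.8] w 0.0115 gf 60.0 q6 -0.3  -> units [-0.004  0.015 -0.017] turn -17.997
```

```bash
python3 -m crank '[[[0,0,0,-0.8],[0,0,0,-2.2],[0,0,0,-3.7],[0,0,0,-5.2],[0,0,0,-6.7],[0,0,0,-8.2],[0,0,0,-9.7],[0,0,0,-11.2],[0,0,0,-12.7],[0,0,0,-14.2],[0,0,0,-15],[0,0,0,-15]]]' - 60; python3 -c "
from station import arm;print(arm.get_state()['moment'])"; python3 go.py 0.5067 0.0165 0.106 6.7
```

```text
t: 26.4
eef_pos: [0.5072, 0.0164, 0.1057]
ee_rot: [-3.141, -0.001, -0.144]
force: [0.1, -0.4, 7.1]
width: 0.0113
gripper_force: 60.0
[-0.075161    0.21901872  0.02303711]
t 26.4 pos [0.5072 0.0164 0.1057] yaw -8.22 tilt [-3.1415e+00 -1.1000e-03] F [ 0.1 -0.4  7.1] w 0.0113 gf 60.0 q6 1.01  -> units [-0.022 -0.003 -0.012] turn -2.985
```

```bash
python3 -m crank '[[[0,0,0,-0.8],[0,0,0,-1.6],[0,0,0,-2.4],[0,0,0,-3],[0,0,0,-3],[0,0,0,-3]]]' - 60; python3 -c "
from station import arm;print(arm.get_state()['moment'])"; python3 -m crank '[[[0,0,-0.1,0],[0,0,-0.2,0],[0,0,-0.28,0],[0,0,-0.28,0],[0,0,-0.28,0]]]' - 60; python3 go.py 0.5067 0.0165 0.114 6.7
```

```text
t: 27.15
eef_pos: [0.5073, 0.0164, 0.1057]
ee_rot: [3.141, -0.001, 0.117]
force: [0.9, -0.0, 7.4]
width: 0.0117
gripper_force: 60.0
[-0.1621313   0.17500987  0.05260181]
t: 27.78
eef_pos: [0.5072, 0.0164, 0.1126]
ee_rot: [3.141, -0.001, 0.117]
force: [0.1, -0.4, 7.0]
width: 0.0117
gripper_force: 60.0
t 27.77 pos [0.5072 0.0164 0.1126] yaw 6.72 tilt [ 3.1414e+00 -1.1000e-03] F [ 0.1 -0.4  7. ] w 0.0117 gf 60.0 q6 1.27  -> units [-0.019 -0.008 -0.055] turn 0.004
```

```bash
python3 -m crank '[[[0,0,-0.05,0],[0,0,-0.1,0],[0,0,-0.12,0],[0,0,-0.12,0]]]' - 60; python3 go.py 0.5067 0.0165 0.114 6.7
```

```text
t: 28.28
eef_pos: [0.5071, 0.0164, 0.1151]
ee_rot: [3.142, -0.001, 0.117]
force: [3.7, -0.6, -1.3]
width: 0.0114
gripper_force: 60.0
t 28.27 pos [0.5071 0.0164 0.1151] yaw 6.7 tilt [ 3.1415e+00 -6.0000e-04] F [ 3.7 -0.6 -1.3] w 0.0114 gf 60.0 q6 1.27  -> units [-0.017 -0.006  0.044] turn 0.001
```

```bash
python3 -m crank '[[[0,0,0,0],[0,0,0,0],[0,0,0,0],[0,0,0,0],[0,0,-0.5,0],[0,0,-1.6,0],[0,0,-3.2,0],[0,0,-4.5,0],[0,0,-5,0],[0,0,-5,0]]]' 0.5; python3 -m crank '[[[0,-1,0,0],[0,-3,0,0],[0,-5,0,0],[0,-7,0,0],[0,-9,0,0],[0,-10,0,0],[0,-10,0,0]]]' 0.5
python3 - <<'E'
from h import *
p,d=arm.grab_frame("top"); q,e=arm.grab_frame("scene"); 
a=cv2.resize(p[195:315,250:410,::-1],None,fx=4,fy=4,interpolation=2)[:,:400]
u,v=proj("scene",[[.507,.016,.08]])[0]; x0,y0=int(u-40),int(v-60); b=cv2.resize(q[y0:y0+120,x0:x0+80,::-1],None,fx=4,fy=4,interpolation=2)
cv2.imwrite("pics/f.png",np.hstack([a,b])); print(arm.get_state()["eef_pos"])
E
```

```text
t: 29.52
eef_pos: [0.5069, 0.0165, 0.2412]
ee_rot: [-3.141, -0.002, 0.117]
force: [-0.0, -0.4, -1.2]
width: 0.0438
gripper_force: 0.0
t: 30.4
eef_pos: [0.4769, 0.2656, 0.2389]
ee_rot: [3.14, 0.002, 0.119]
force: [0.1, 0.8, -0.6]
width: 0.0439
gripper_force: 0.0
[0.47720023 0.26398018 0.23946342]
```

View pics/f.png

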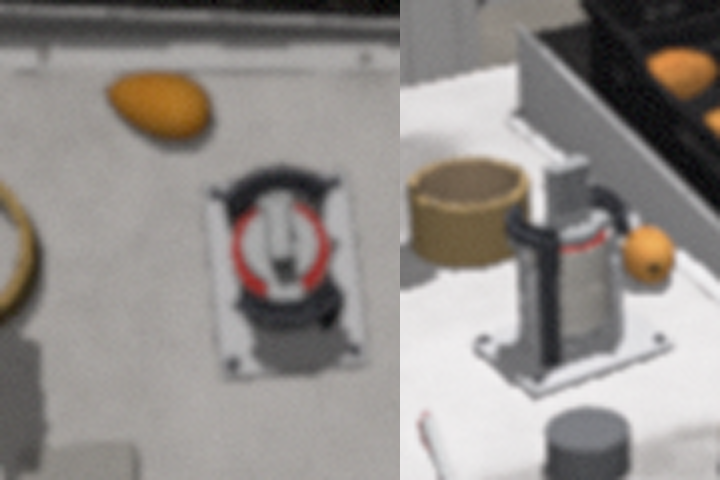

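The keeper's bar lies along the magazine's x axis with both ends under the hooks (left half, near (280,255)). It stays down with the rolls beneath it, and the gripper is clear.

```bash
python3 -c "
from station import arm;print(arm.job_done())"
```

```text
the job is handed in; nothing more can be done
None
```

Both red rolls are stacked in the magazine, the keeper is locked under both hooks with the gripper clear, and I handed the job in at about 30 s; the judge's verdict was not shown.

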